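# Index the fraction carousel and open its dial cover

## Task

First turn the sample carousel (its black rim pegs are there to push) until the orange compartment clicks into its detent directly under the nozzle of the delivery arm. Only then turn the blue dial cover (pushing its steel pegs, say) until its wedge opening lies squarely over that orange compartment, which must stay under the nozzle, and leave everything at rest. Do not bump the delivery arm, and leave the bottle, jar, beaker and tube rack standing where they are.

Things in the scene. Friction and masses are not known exactly. Their poses are not given: they have to be found in the camera images.
- base: white round plinth of the carousel, 252 mm diameter, fixed to the bench; its place and yaw differ each time. Origin: on the carousel's vertical axis at bench height; its own +x points from the axis to the delivery arm (horizontal). All angles given are about this axis, positive counter-clockwise seen from above.
- turntable (a joint): angle (rad, no stops, turns endlessly both ways) of the grey turntable on the plinth; 0 or any multiple of 2 pi = orange compartment exactly under the nozzle. A spring detent holds it at each multiple of 60 degrees and, when let go, pulls it in from nearly 30 degrees either side; pushing it out takes about 3 N at a rim peg. Starts in one of the other five detents.
- turntable_top (a point): on the axis, at the top of the turntable's flange (244 mm diameter, height 72 mm); turns with the turntable, own +x towards the orange compartment. On the flange stands a drum of 184 mm diameter, up to height 98 mm, with six compartments of 60 degrees: one orange inside and on its rim tile, the others dark with white tiles.
- rim_peg (a point): top centre of one of the six upright black rim pegs (12 mm diameter, from height 72 to 142 mm, 108 mm from the axis). They turn with the turntable and stand half-way between compartments, at 30 (this one), 90, 150, 210, 270 and 330 degrees from the orange compartment.
- cover (a joint): angle (rad, no stops) of the blue dial cover relative to the turntable; 0 or any multiple of 2 pi = opening exactly over the orange compartment. The cover rides on the turntable and goes round with it; friction (about 1.2 N at its pegs) keeps it where it is left on the turntable, it has no detent. Starts at least 45 degrees off.
- cover_hub (a point): on the axis, at the top of the cover's low steel hub (36 mm diameter, height 118 mm); turns with the cover, own +x towards the middle of the opening. Cover: blue disc of 188 mm diameter, top at height 106 mm, 6 mm thick, with one wedge opening 48 degrees wide edged in yellow.
- cover_peg (a point): top centre of one of the cover's three upright steel pegs (12 mm diameter, from height 106 to 142 mm, 50 mm from the axis). They turn with the cover and stand at 60, 180 (this one) and 300 degrees from the middle of the opening.
- orange_compartment (a point): point on the floor of the orange compartment, 80 mm from the axis on the compartment's centre line, height 74.5 mm; moves with the turntable
- cover_opening (a point): point in the middle of the cover's wedge opening, 80 mm from the axis, height 106 mm; moves with the cover
- nozzle (a point): tip of the steel nozzle of the delivery arm, 80 mm from the axis, height 152 mm, fixed; everything that turns passes below it
- delivery_arm: fixed delivery arm, not to be bumped. Origin on the carousel's axis at bench height, own +x towards its column: aluminium, 22 (x) by 30 mm (y), centred 165 mm from the axis, 220 mm tall, foot 34 x 50 x 12 mm. From it a black beam, 22 mm wide, height 211 to 233 mm, runs inwards to 73 mm from the axis; under its end hangs the nozzle, at most 22 mm diameter.
- buffer_bottle_center (a point): clear reagent bottle with a blue cap, 68 mm diameter, 150 mm tall; loose bystander near the carousel, to be left alone; this point is at its middle, half-way up
- amber_jar_center (a point): amber glass jar with a black lid, 60 mm diameter, 110 mm tall; loose bystander near the carousel, to be left alone; this point is at its middle, half-way up
- beaker_center (a point): open greenish glass beaker, 64 mm diameter at the rim, 85 mm tall; loose bystander near the carousel, to be left alone; this point is at its middle, half-way up
- tube_rack_center (a point): white tube rack with orange-capped tubes, 60 x 120 mm (its own x, y), 86 mm tall over the caps; loose bystander near the carousel, to be left alone; this point is at its middle, half-way up

How it is judged:
By the outcome, as a careful person would: the job done as asked, in the order asked, and still so for the second after the job is handed in, with the robot touching nothing.
It also fails if it takes over 56 s, if anything falls off the work surface, if the arm or the gripper's body presses on something with over 40 N, if the wrist force passes 120 N, or if a joint passes its speed limit or range.

## Robot

A 6-joint arm with a two-finger parallel gripper is mounted at the origin on the work surface. World frame = base frame: x ahead of the robot, y to its left, z up, the work surface at z = 0. Lengths are in m, angles in rad, forces in N, time in s.
With the tool pointing down it reaches from about 0.375 to 0.825 m from the base axis. Payload 5.5 kg.
Tool frame: the origin (TCP) lies between the finger pads; the fingertips stand robot.tips_ahead ahead of it and the grasp point (between the pads) lies 11 mm behind it (robot.tips_ahead is the distance from the TCP to the fingertips, in m); y points along the fingers, z is the direction in which the jaws open and shut, and the axes are right-handed (so a half turn about y gives the same grasp; the last joint's range is limited). The gripper opens to 85 mm and grips with 20 to 120 N. Pads are 22 mm wide; open, the fingers measure 114 mm over their backs; the gripper's body (76 mm by 85 mm) begins 54 mm behind the grasp point. The pads swing forward as they close: fully open they stand 13 mm farther back than shut.
Start: joints at [-1.109, 0.314, -0.047, 1.21, 0, 1.571], TCP at [0.267, -0.537, 0.239] pointing down, gripper open.
Joint ranges: [-2.67, 2.67], [-0.69, 1.73], [-1.03, 1.25], [-2.08, 2.16], [-1.42, 1.45], [-3.14, 3.14]. Speed limits (rad/s): [2.39, 2.39, 3.01, 3.14, 3.14, 3.14].

## Interface

Orientations are given as a 3x3 rotation matrix whose columns are the frame's x, y, z axes.
In Python, from station import monitor, eyes, robot, recognise, landmark_of gives the robot as it stands. The module is installed in compiled form; this text tells all that it offers.
- The arm moves only by the tool servo_tool, never from a script. Its arguments are lists of equal length, an entry for each row: "offset": the shift along the tool's x, y, z in m, a list of three; "delta_rot": the turn, a rotation vector about the tool's x, y, z in degrees, a list of three; "grip": the closure, from -1 (fully open) to 1 (shut). In form: {"offset": [[tx, ty, tz], ...], "delta_rot": [[ax, ay, az], ...], "grip": [grip, ...]}. A call has 1 to 20 rows; each row is the pose to reach, as a shift and turn from the pose commanded when the call began, along the tool's axes at that moment; what a row does not reach only later rows make up. A row lasts 1/10 s, in which the tool goes at most 50 mm and 8.59 degrees, less where a joint would pass 70% of its speed; a pose out of reach is approached as far as the arm can. A call with a gripper value outside its range is refused whole. The fingers move at their own pace and stop on an object; "squeeze" is the grip in N (left out, the last holds). Time passes only in rows, so rows that repeat a pose let the fingers close. It gives the time, the measured TCP pose, the force and the opening at its end, in the units of the state.
- monitor.sense(): the state, without advancing time (a new reading comes with each control period).
- eyes.read_camera(name): name is "scene" or "side" or "wrist"; returns (picture, depth): 420x560x3 uint8, red, green, blue; 420x560 float32, m along the optical axis (not along the pixel's ray), 0 where there is no reading.
- eyes.camera_params(name): a dict with "intrinsics" (3x3 intrinsics, pixels), "R" (3x3) and "t" (3): a world point X has camera coordinates R X + t. Camera axes: x right, y down, z forward; pixel columns grow to the right and rows downward; lengths in m; the calibration is good to about 2 mm. A picture is of the moment at which its call begins: read the wrist's pose just before it. camera_params takes no time and is no camera call; for the wrist camera it gives the pose at the moment of the call.
- robot.finish_job(): hands the job in, once; it reports no verdict.
Trained networks look in the newest picture that a camera, given by its name, has taken for a name from the list of things; names that differ only in an ending like _2 or _b are one class to them, and where a whole thing is asked for, a point or a joint stands for the part that bears it (a point fixed in the world has none). Each returns a list of dicts, best first, with "conf" (0 to 1); they miss things now and then, are a little off and sometimes report something else, mostly with a low value. They report only what shows in the picture. A call takes as long as a camera call.
- recognise(camera, query): "position" ([column, row] in pixels, amid what is visible of it).
- landmark_of(camera, query): "position" ([column, row] in pixels: a listed point, or the origin of a listed thing).
The state is a dict: "time": time; "joints": joint angles; "qvel": joint speeds; "joint_efforts": joint torques, N m; "position": TCP position; "tcp_rot": TCP orientation; "ft_force": force on the tool from outside, world axes, zero at the start; "wrist_torque": the same for the moment, N m; "opening": opening from 0.0 (shut) to 1.0 (fully open).
Only numpy, scipy, OpenCV 4.12 (cv2) and the standard library are available. Lean on these libraries where they do the work, as an engineer would, in place of code of your own. Each camera call takes 0.05 s, during which the arm holds its last target.

## Working session

There is one attempt and no reset: what is moved stays moved. The work goes in short steps, Python scripts to look and compute and a tool call to move; the robot and the scene stay as the last step left them, time stands still between calls to the robot, and variables do not carry over. Pictures are saved under pics/ and viewed, and the job is handed in when it is done.

Besides the shell and the picture viewer there is one more tool, called after "Request:" as name(argument=value, ...), one argument or row to a line, values as JSON. servo_tool: Moves the arm, as the interface text tells. Its arguments: {"type":"object","properties":{"offset":{"type":"array","items":{"type":"array","items":{"type":"number"}}},"delta_rot":{"type":"array","items":{"type":"array","items":{"type":"number"}}},"grip":{"type":"array","items":{"type":"number"}},"squeeze":{"type":"number"}},"required":["offset","delta_rot","grip"]}

```bash
mkdir -p pics
python3 - <<'E'
from station import monitor, eyes, robot
import cv2,numpy as np
s=monitor.sense(); print({k:np.round(v,3).tolist() for k,v in s.items()}, robot.tips_ahead)
for c in ["scene","side","wrist"]:
    p,d=eyes.read_camera(c); cv2.imwrite(f"pics/{c}0.png",p[:,:,::-1]); np.save(f"{c}0.npy",d)
    q=eyes.camera_params(c); print(c,np.round(q["intrinsics"],1).tolist(),np.round(q["R"],3).tolist(),np.round(q["t"],3).tolist())
E
```

```text
{'time': 0.0, 'joints': [-1.109, 0.314, -0.048, 1.21, -0.0, 1.571], 'qvel': [0.001, 0.001, -0.002, 0.0, 0.001, -0.001], 'joint_efforts': [0.001, -53.959, 33.975, 0.019, -0.0, -0.0], 'position': [0.267, -0.537, 0.238], 'tcp_rot': [[-0.895, -0.001, 0.446], [-0.446, 0.002, -0.895], [0.0, -1.0, -0.002]], 'ft_force': [0.67, -0.343, 0.332], 'wrist_torque': [0.019, -0.016, -0.012], 'opening': 1.0} 0.008
scene [[530.5, 0.0, 283.0], [0.0, 530.5, 201.8], [0.0, 0.0, 1.0]] [[-0.814, 0.58, -0.019], [0.384, 0.514, -0.767], [-0.436, -0.632, -0.641]] [0.478, -0.171, 1.535]
side [[486.3, 0.0, 276.6], [0.0, 486.3, 198.0], [0.0, 0.0, 1.0]] [[-0.836, -0.549, -0.023], [-0.313, 0.511, -0.8], [0.451, -0.662, -0.599]] [0.551, 0.258, 0.883]
wrist [[306.7, 0.0, 281.2], [0.0, 306.7, 206.9], [0.0, 0.0, 1.0]] [[0.446, -0.895, -0.001], [-0.86, -0.429, 0.275], [-0.247, -0.122, -0.961]] [-0.6, -0.035, 0.378]
```

View pics/scene0.png

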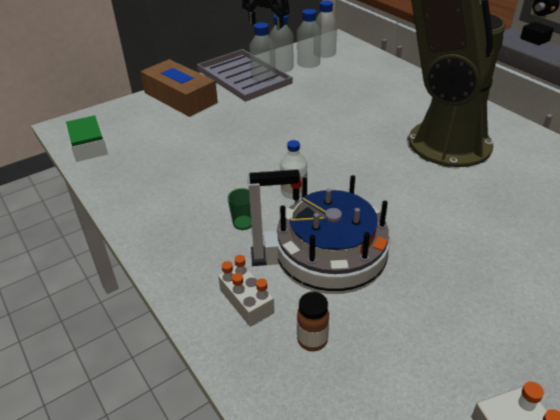

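View pics/side0.png

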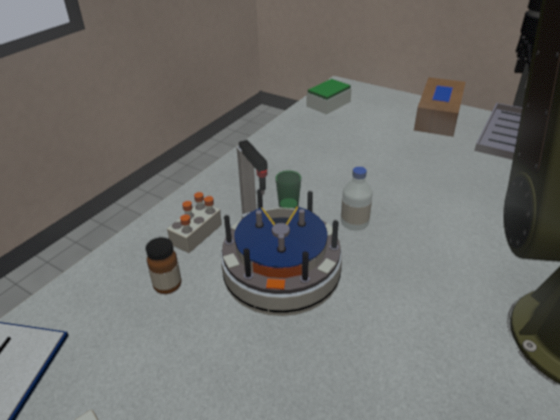

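View pics/wrist0.png

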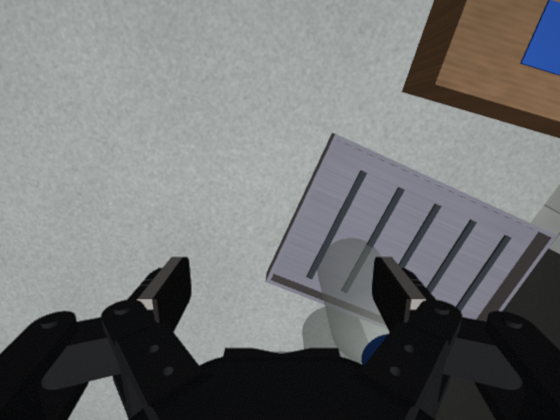

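The scene view shows the carousel at about (333,230), the delivery arm to its left, and the orange tile at (380,243). The side view shows the carousel at about (282,250), with the orange tile facing the camera at (275,283). Next I'll measure these.

```bash
cat > h.py <<'E'
from station import monitor, eyes, robot, recognise, landmark_of
import cv2,numpy as np
def tri(obs):
    A=[]
    for c,(u,v) in obs:
        q=eyes.camera_params(c);P=q["intrinsics"]@np.c_[q["R"],q["t"]]
        A+= [u*P[2]-P[0], v*P[2]-P[1]]
    X=np.linalg.svd(np.array(A))[2][-1]; return X[:3]/X[3]
def ray_z(c,uv,z):
    q=eyes.camera_params(c);C=-q["R"].T@q["t"]
    d=q["R"].T@np.linalg.solve(q["intrinsics"],[uv[0],uv[1],1]); return C+d*(z-C[2])/d[2]
def proj(c,X):
    q=eyes.camera_params(c);x=q["intrinsics"]@(q["R"]@np.asarray(X,float)+q["t"]); return x[:2]/x[2]
E
python3 - <<'E'
from h import *
for c in ["scene","side"]: eyes.read_camera(c)
Z=dict(base=0,turntable_top=.072,rim_peg=.142,cover_hub=.118,cover_peg=.142,orange_compartment=.0745,cover_opening=.106,nozzle=.152,delivery_arm=0,buffer_bottle_center=.075,amber_jar_center=.055,beaker_center=.0425,tube_rack_center=.043)
for n,z in Z.items():
    o=[]
    for c in ["scene","side"]:
        r=landmark_of(c,n)[:1]
        for k in r:
            o.append((c,k["position"])); print(n,c,np.round(k["position"],1),round(k["conf"],2),np.round(ray_z(c,k["position"],z)[:2],4))
    if len(o)==2: print("   tri",np.round(tri(o),4))
print(monitor.sense()["time"])
E
```

```text
base scene [332.1 253.4] 0.94 [0.5547 0.1453]
base side [280.1 270.4] 0.7 [0.5573 0.141 ]
   tri [0.5555 0.1452 0.0024]
turntable_top scene [332.  225.8] 0.68 [0.5483 0.1327]
turntable_top side [281.6 246.3] 0.82 [0.5522 0.1408]
   tri [0.5518 0.1386 0.0746]
rim_peg scene [383.5 201.9] 0.89 [0.4651 0.1972]
rim_peg side [302.6 251.2] 0.96 [0.4704 0.1953]
   tri [0.4682 0.1996 0.1457]
cover_hub scene [332.4 214.9] 0.79 [0.5594 0.1445]
cover_hub side [282.1 227.6] 0.8 [0.5533 0.1358]
   tri [0.5545 0.137  0.114 ]
cover_peg scene [356.6 208.5] 0.56 [0.5245 0.1794]
cover_peg side [277.5 237.4] 0.66 [0.5297 0.1878]
   tri [0.529  0.1859 0.1451]
orange_compartment scene [366.8 240. ] 0.87 [0.5194 0.2132]
orange_compartment side [279.3 270.8] 0.62 [0.5168 0.2039]
   tri [0.5165 0.208  0.0731]
cover_opening scene [298.8 208.2] 0.71 [0.595  0.0733]
cover_opening side [275.6 272.7] 0.71 [0.5024 0.2373]
   tri [0.5731 0.0943 0.0402]
nozzle scene [296.6 201. ] 0.84 [0.617 0.095]
nozzle side [264.5 195. ] 0.9 [0.6183 0.101 ]
   tri [0.6187 0.0986 0.1529]
delivery_arm scene [357.2 207.3] 0.38 [0.4021 0.0585]
delivery_arm side [161.8 264.6] 0.59 [0.7864 0.2632]
   tri [0.6296 0.3388 0.2401]
buffer_bottle_center scene [293.4 168.7] 0.84 [ 0.4932 -0.0853]
buffer_bottle_center side [357.8 194.4] 0.78 [ 0.4963 -0.0986]
   tri [ 0.4932 -0.0874  0.0782]
amber_jar_center scene [311.1 321.6] 0.82 [0.7357 0.2997]
amber_jar_center side [160.4 266.8] 0.58 [0.7371 0.3055]
   tri [0.737  0.3033 0.0565]
beaker_center scene [243.4 208.2] 0.73 [ 0.6562 -0.0649]
beaker_center side [289.6 194.6] 0.63 [ 0.6542 -0.0525]
   tri [ 0.6573 -0.0609  0.0412]
tube_rack_center scene [243.7 290.6] 0.62 [0.7921 0.152 ]
tube_rack_center side [193.9 220.6] 0.81 [0.7876 0.1476]
   tri [0.79   0.147  0.0392]
1.55
```

Run:
```python
from h import *
a=cv2.imread("pics/scene0.png")[150:290,210:410]; cv2.imwrite("pics/s_z.png",cv2.resize(a,None,fx=4,fy=4,interpolation=cv2.INTER_CUBIC))
a=cv2.imread("pics/side0.png")[135:310,200:380]; cv2.imwrite("pics/d_z.png",cv2.resize(a,None,fx=3.4,fy=3.4,interpolation=cv2.INTER_CUBIC))
```

```text
(no output)
```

View pics/s_z.png

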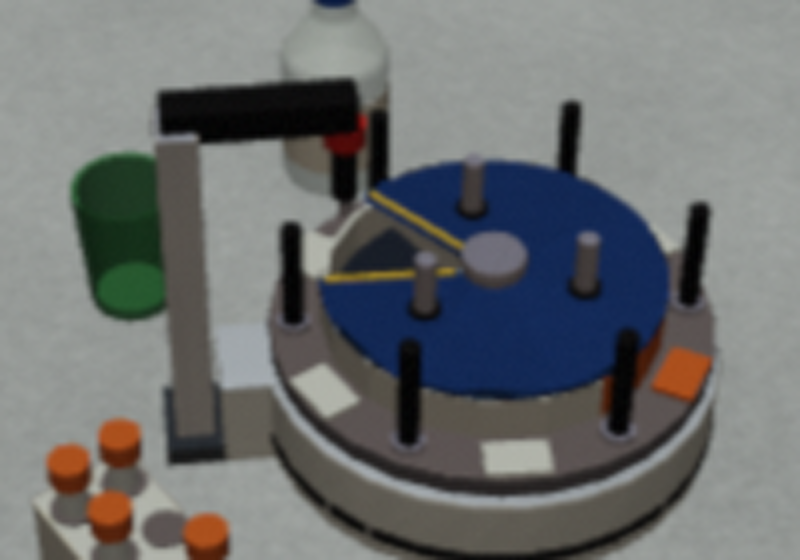

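View pics/d_z.png

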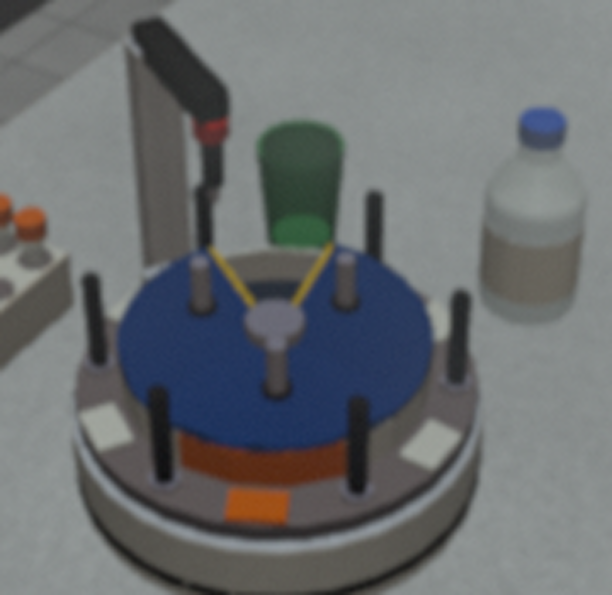

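Run:
```python
from h import *
from scipy.optimize import least_squares
S=lambda L:[(210+x/4,150+y/4) for x,y in L]; D=lambda L:[(200+x/3.4,135+y/3.4) for x,y in L]
rim={"scene":S([(291,228),(410,345),(628,336),(699,209),(570,106),(378,115)]),"side":D([(90,280),(158,393),(358,403),(460,297),(374,197),(204,190)])}
cp={"scene":S([(427,258),(588,238),(474,160)]),"side":D([(200,262),(276,345),(346,259)])}
for nm,P,n,r in (("rim",rim,6,.108),("cov",cp,3,.05)):
    for c in P:
        X=np.array([ray_z(c,p,.142)[:2] for p in P[c]])
        def f(q):
            th=np.arctan2(X[:,1]-q[1],X[:,0]-q[0]); k=np.round((th-q[2])/(2*np.pi/n)); a=q[2]+k*2*np.pi/n
            return np.r_[X[:,0]-q[0]-r*np.cos(a),X[:,1]-q[1]-r*np.sin(a)]
        best=min((least_squares(f,[.555,.14,p]) for p in np.arange(0,2*np.pi/n,.2)),key=lambda s:s.cost)
        print(nm,c,best.x[:2].round(4),np.degrees(best.x[2])%(360/n),"rms",np.sqrt(2*best.cost/len(X)).round(4))
        print("  ang",np.degrees(np.arctan2(X[:,1]-best.x[1],X[:,0]-best.x[0])).round(1))
c0=np.array([.5555,.140])
for c,uv,z in (("scene",(210+685/4,150+373/4),.072),("side",(200+258/3.4,135+506/3.4),.072),("scene",(210+345/4,150+212/4),.152),("side",(200+213/3.4,135+190/3.4),.152)):
    v=ray_z(c,uv,z)[:2]-c0; print(c,z,v.round(4),np.hypot(*v).round(4),np.degrees(np.arctan2(v[1],v[0])).round(1))
# column via depth
for c in ["scene","side"]:
    d=np.load(c+"0.npy"); q=eyes.camera_params(c); v,u=np.mgrid[:420,:560]; K=q["intrinsics"]
    P=np.stack([(u-K[0,2])/K[0,0]*d,(v-K[1,2])/K[1,1]*d,d],-1).reshape(-1,3); P=P[P[:,2]>0]; W=(P-q["t"])@q["R"]
    m=(W[:,2]>.236-.006)&(W[:,2]<.25)&(np.hypot(*(W[:,:2]-c0).T)<.2); b=W[m]
    if len(b): print(c,"beam top",len(b),b.mean(0).round(4),b.min(0).round(3),b.max(0).round(3)); v=b[:,:2].mean(0)-c0;print(np.degrees(np.arctan2(v[1],v[0])), np.hypot(*v))
```

```text
rim scene [0.5542 0.1414] 27.409645059732565 rms 0.0006
  ang [ -32.5   27.4   87.2  147.3 -152.4  -92.5]
rim side [0.5532 0.1409] 27.465713550776513 rms 0.0012
  ang [  27.8   87.5  147.6 -152.7  -92.5  -33. ]
cov scene [0.5536 0.1413] 4.131900180582286 rms 0.0007
  ang [   4.1  123.9 -115.7]
cov side [0.5534 0.1405] 3.8636114876059935 rms 0.0004
  ang [   3.5  124.2 -116.1]
scene 0.072 [-0.0557  0.0969] 0.1117 119.9
side 0.072 [-0.0504  0.0937] 0.1064 118.3
scene 0.152 [ 0.0659 -0.0403] 0.0772 -31.4
side 0.152 [ 0.0742 -0.0489] 0.0889 -33.4
scene beam top 364 [0.6617 0.0785 0.2329] [0.614 0.045 0.23 ] [0.707 0.112 0.237]
-30.068966596521555 0.12272950767970547
side beam top 290 [0.66   0.0795 0.2332] [0.616 0.042 0.23 ] [0.71  0.109 0.236]
-30.058504732313526 0.12073670924602212
```

Run:
```python
from h import *
for c in ["scene","side"]:
    p,d=eyes.read_camera(c); o=cv2.imread(f"pics/{c}0.png")[:,:,::-1]
    print(c,np.abs(p.astype(int)-o).max(2)[150:300,200:420].max(), np.abs(p.astype(int)-o).mean())
    a=p.copy()[:,:,::-1].copy()
    c0=np.array([.5537,.141])
    for th in range(-180,180,30):
        t=np.radians(th-32)
        for r,z in ((.122,.072),):
            u=proj(c,[*(c0+r*np.array([np.cos(t),np.sin(t)])),z]); cv2.circle(a,tuple(np.int32(u.round())),1,(0,255,0) if th%60==0 else (0,0,255),-1)
    t=np.radians(-32)
    for r,z in ((.08,.152),(.165,0),(.165,.22)):
        u=proj(c,[*(c0+r*np.array([np.cos(t),np.sin(t)])),z]); cv2.circle(a,tuple(np.int32(u.round())),1,(255,0,255),-1)
    a=a[130:310,195:405]; cv2.imwrite(f"pics/{c}1.png",cv2.resize(a,None,fx=3.3,fy=3.3,interpolation=cv2.INTER_CUBIC))
print(monitor.sense()["time"])
```

```text
scene 6 0.628843537414966
side 7 0.9023540249433106
1.65
```

View pics/scene1.png

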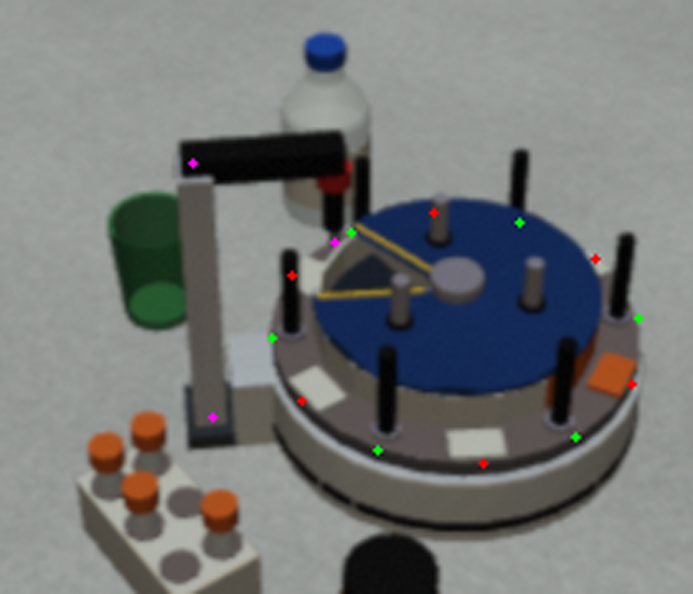

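View pics/side1.png

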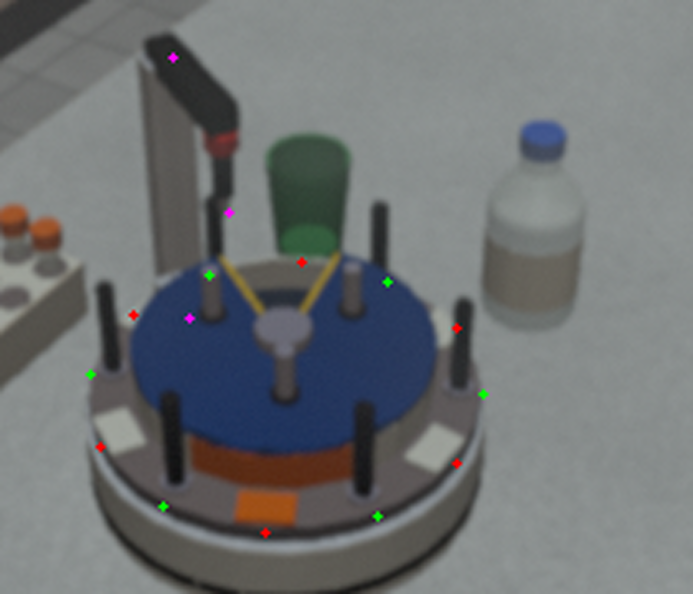

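The six rim pegs fit well in both views: axis at about (0.5537, 0.141), orange at about 118°, nozzle at about -32°, cover opening at about -56°. That puts the turntable about 150° off. It is not a multiple of 60°, so it isn't resting where the text says, and I'll watch the detents. The plan is to cage the rim peg at 207.6° between the fingers and sweep it 150° clockwise on the robot's side.

```bash
cat >> h.py <<'E'
c0=np.array([.5537,.141])
def rot_heading(h):
    h=np.radians(h); x=np.array([np.cos(h),np.sin(h),0]); y=np.array([0,0,-1.]); return np.c_[x,y,np.cross(x,y)]
def cur():
    s=monitor.sense(); R=np.array(s["tcp_rot"]); return np.array(s["position"]),R,np.degrees(np.arctan2(R[1,0],R[0,0])),s
def rows(targets,heads,grip,R0=None,p0=None):
    p,R,h,s=cur()
    if p0 is not None:p=np.array(p0)
    h0=h
    off=[];dr=[];k=h
    for t,hd in zip(targets,heads):
        off.append(np.round(R.T@(np.array(t)-p),3).tolist())
        dr.append([0,round(-(hd-h0),1),0])
    print("h0",round(h,2),"p",p.round(4)); print('offset',off);print('rot',dr);print('grip',[grip]*len(off))
def pol(r,a,z): a=np.radians(a); return np.array([c0[0]+r*np.cos(a),c0[1]+r*np.sin(a),z])
E
python3 - <<'E'
from h import *
print(robot.tips_ahead)
p,R,h,s=cur()
T=pol(.110,207.6,.239); n=20
print(T)
rows([p+(T-p)*min(1,(i+1)/17) for i in range(n)],[h+8.5*(i+1) for i in range(n)],.3)
E
```

```text
0.008
[0.45621761 0.09003744 0.239     ]
h0 -153.54 p [ 0.2674 -0.5371  0.2393]
offset [[-0.026, 0.0, -0.028], [-0.053, 0.0, -0.056], [-0.079, 0.0, -0.084], [-0.106, 0.0, -0.112], [-0.132, 0.0, -0.14], [-0.158, 0.0, -0.168], [-0.185, 0.0, -0.197], [-0.211, 0.0, -0.225], [-0.237, 0.0, -0.253], [-0.264, 0.0, -0.281], [-0.29, 0.0, -0.309], [-0.317, 0.0, -0.337], [-0.343, 0.0, -0.365], [-0.369, 0.0, -0.393], [-0.396, 0.0, -0.421], [-0.422, 0.0, -0.449], [-0.449, 0.0, -0.477], [-0.449, 0.0, -0.477], [-0.449, 0.0, -0.477], [-0.449, 0.0, -0.477]]
rot [[0, np.float64(-8.5), 0], [0, np.float64(-17.0), 0], [0, np.float64(-25.5), 0], [0, np.float64(-34.0), 0], [0, np.float64(-42.5), 0], [0, np.float64(-51.0), 0], [0, np.float64(-59.5), 0], [0, np.float64(-68.0), 0], [0, np.float64(-76.5), 0], [0, np.float64(-85.0), 0], [0, np.float64(-93.5), 0], [0, np.float64(-102.0), 0], [0, np.float64(-110.5), 0], [0, np.float64(-119.0), 0], [0, np.float64(-127.5), 0], [0, np.float64(-136.0), 0], [0, np.float64(-144.5), 0], [0, np.float64(-153.0), 0], [0, np.float64(-161.5), 0], [0, np.float64(-170.0), 0]]
grip [0.3, 0.3, 0.3, 0.3, 0.3, 0.3, 0.3, 0.3, 0.3, 0.3, 0.3, 0.3, 0.3, 0.3, 0.3, 0.3, 0.3, 0.3, 0.3, 0.3]
```

Request:
servo_tool(
  offset=[
    [-0.026, 0, -0.028],
    [-0.053, 0, -0.056],
    [-0.079, 0, -0.084],
    [-0.106, 0, -0.112],
    [-0.132, 0, -0.14],
    [-0.158, 0, -0.168],
    [-0.185, 0, -0.197],
    [-0.211, 0, -0.225],
    [-0.237, 0, -0.253],
    [-0.264, 0, -0.281],
    [-0.29, 0, -0.309],
    [-0.317, 0, -0.337],
    [-0.343, 0, -0.365],
    [-0.369, 0, -0.393],
    [-0.396, 0, -0.421],
    [-0.422, 0, -0.449],
    [-0.449, 0, -0.477],
    [-0.449, 0, -0.477],
    [-0.449, 0, -0.477],
    [-0.449, 0, -0.477],
  ],
  delta_rot=[
    [0, -8.5, 0],
    [0, -17, 0],
    [0, -25.5, 0],
    [0, -34, 0],
    [0, -42.5, 0],
    [0, -51, 0],
    [0, -59.5, 0],
    [0, -68, 0],
    [0, -76.5, 0],
    [0, -85, 0],
    [0, -93.5, 0],
    [0, -102, 0],
    [0, -110.5, 0],
    [0, -119, 0],
    [0, -127.5, 0],
    [0, -136, 0],
    [0, -144.5, 0],
    [0, -153, 0],
    [0, -161.5, 0],
    [0, -170, 0],
  ],
  grip=[0.3, 0.3, 0.3, 0.3, 0.3, 0.3, 0.3, 0.3, 0.3, 0.3, 0.3, 0.3, 0.3, 0.3, 0.3, 0.3, 0.3, 0.3, 0.3, 0.3],
)

```text
time: 3.65
position: [0.4567, 0.0905, 0.2393]
tcp_rot: [[0.957, -0.0, -0.29], [0.29, -0.0, 0.957], [-0.0, -1.0, -0.0]]
ft_force: [-0.2, -0.5, -0.1]
opening: 0.352
```

Run:
```python
from h import *
p,R,h,s=cur(); print(np.round(s["joints"],3),s["opening"],s["time"],robot.tips_ahead)
q,d=eyes.read_camera("wrist"); cv2.imwrite("pics/w1.png",q[:,:,::-1])
a=pol(.108,207.5,.142); print(proj("wrist",a))
T=pol(.110,207.6,.239); rows([T]*3,[27.6]*3,.3)
```

```text
[ 0.196  0.061 -0.355  1.154 -0.    -0.099] 0.35234736282762785 3.65 0.008
[282.6757788  211.99033752]
h0 17.16 p [0.4568 0.0903 0.2393]
offset [[-0.001, 0.0, -0.0], [-0.001, 0.0, -0.0], [-0.001, 0.0, -0.0]]
rot [[0, np.float64(-10.4), 0], [0, np.float64(-10.4), 0], [0, np.float64(-10.4), 0]]
grip [0.3, 0.3, 0.3]
```

View pics/w1.png

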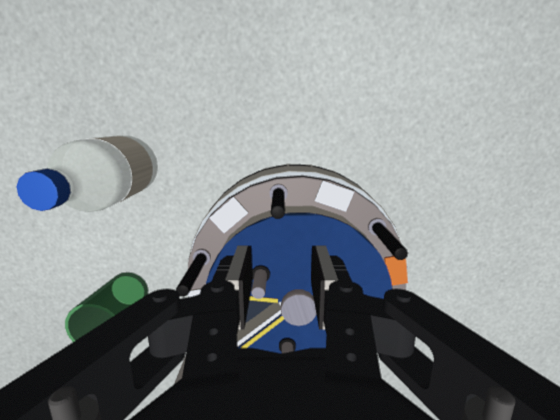

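The wrist view shows the chosen peg's top at (278,190), its foot at (278,212), centred between the fingers. I'll go down around it.

Request:
servo_tool(
  offset=[
    [-0.001, 0, 0],
    [-0.001, 0.03, 0],
    [-0.001, 0.06, 0],
    [-0.001, 0.09, 0],
    [-0.001, 0.117, 0],
    [-0.001, 0.117, 0],
  ],
  delta_rot=[
    [0, -5.4, 0],
    [0, -10.4, 0],
    [0, -10.4, 0],
    [0, -10.4, 0],
    [0, -10.4, 0],
    [0, -10.4, 0],
  ],
  grip=[0.3, 0.3, 0.3, 0.3, 0.3, 0.3],
)

```text
time: 4.3
position: [0.4529, 0.089, 0.1193]
tcp_rot: [[0.893, -0.006, -0.45], [0.45, -0.001, 0.893], [-0.006, -1.0, 0.002]]
ft_force: [-1.0, 0.7, 0.4]
opening: 0.351
```

Run:
```python
from h import *
p,R,h,s=cur(); print(s["opening"],s["time"])
for c in ["scene","side"]:
    q,d=eyes.read_camera(c); a=q[130:310,180:420,::-1]; cv2.imwrite(f"pics/{c}2.png",cv2.resize(a,None,fx=3,fy=3))
# sweep: TCP azimuth from 207.6
az=207.6-4.5*np.arange(1,17)
rows([pol(.110,a,.122) for a in az],[a-180 for a in az],.3,p0=pol(.110,207.6,.122))
```

```text
0.35054164944881144 4.3
h0 26.77 p [0.4562 0.09   0.122 ]
offset [[0.0, 0.0, 0.009], [0.001, 0.0, 0.017], [0.003, 0.0, 0.026], [0.005, 0.0, 0.034], [0.008, 0.0, 0.042], [0.011, 0.0, 0.05], [0.015, 0.0, 0.058], [0.02, 0.0, 0.065], [0.025, -0.0, 0.072], [0.031, -0.0, 0.078], [0.037, -0.0, 0.084], [0.044, -0.0, 0.09], [0.051, -0.0, 0.095], [0.059, -0.0, 0.099], [0.066, -0.0, 0.103], [0.074, -0.0, 0.106]]
rot [[0, np.float64(3.7), 0], [0, np.float64(8.2), 0], [0, np.float64(12.7), 0], [0, np.float64(17.2), 0], [0, np.float64(21.7), 0], [0, np.float64(26.2), 0], [0, np.float64(30.7), 0], [0, np.float64(35.2), 0], [0, np.float64(39.7), 0], [0, np.float64(44.2), 0], [0, np.float64(48.7), 0], [0, np.float64(53.2), 0], [0, np.float64(57.7), 0], [0, np.float64(62.2), 0], [0, np.float64(66.7), 0], [0, np.float64(71.2), 0]]
grip [0.3, 0.3, 0.3, 0.3, 0.3, 0.3, 0.3, 0.3, 0.3, 0.3, 0.3, 0.3, 0.3, 0.3, 0.3, 0.3]
```

View pics/side2.png

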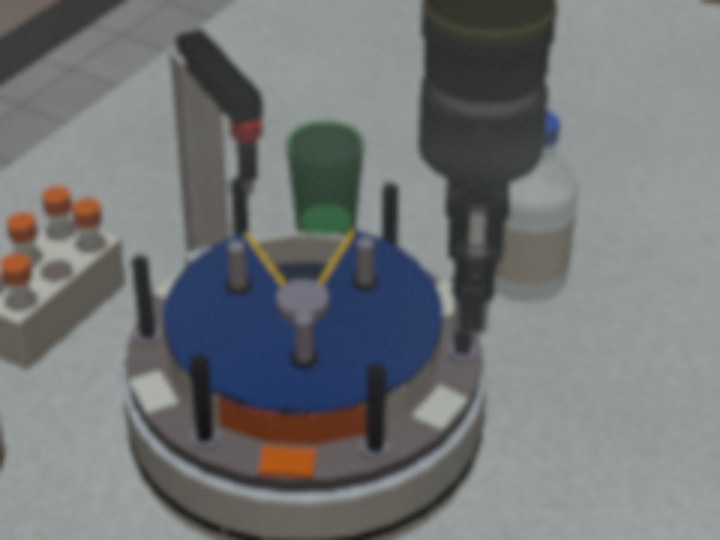

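View pics/scene2.png

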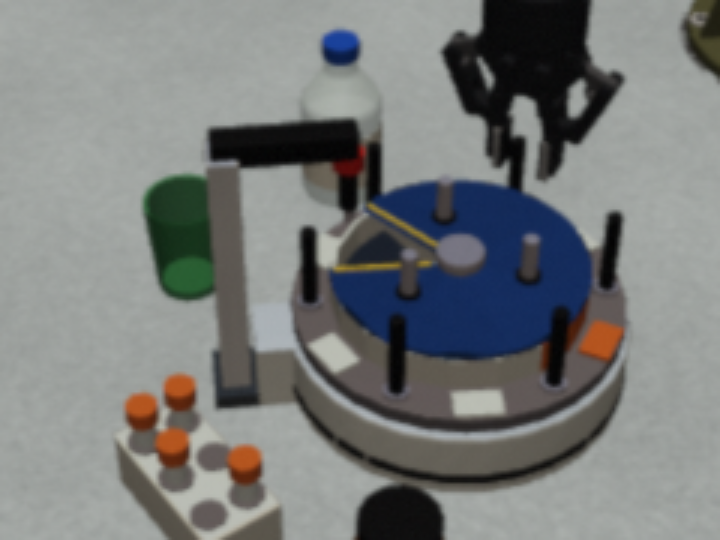

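Both views show the peg between the fingers (scene crop, around (515,165)), with clearance all round. First part of the sweep: 72° clockwise.

Request:
servo_tool(
  offset=[
    [0, 0, 0.009],
    [0.001, 0, 0.017],
    [0.003, 0, 0.026],
    [0.005, 0, 0.034],
    [0.008, 0, 0.042],
    [0.011, 0, 0.05],
    [0.015, 0, 0.058],
    [0.02, 0, 0.065],
    [0.025, 0, 0.072],
    [0.031, 0, 0.078],
    [0.037, 0, 0.084],
    [0.044, 0, 0.09],
    [0.051, 0, 0.095],
    [0.059, 0, 0.099],
    [0.066, 0, 0.103],
    [0.074, 0, 0.106],
  ],
  delta_rot=[
    [0, 4.5, 0],
    [0, 9, 0],
    [0, 13.5, 0],
    [0, 18, 0],
    [0, 22.5, 0],
    [0, 27, 0],
    [0, 31.5, 0],
    [0, 36, 0],
    [0, 40.5, 0],
    [0, 45, 0],
    [0, 49.5, 0],
    [0, 54, 0],
    [0, 58.5, 0],
    [0, 63, 0],
    [0, 67.5, 0],
    [0, 72, 0],
  ],
  grip=[0.3, 0.3, 0.3, 0.3, 0.3, 0.3, 0.3, 0.3, 0.3, 0.3, 0.3, 0.3, 0.3, 0.3, 0.3, 0.3],
)

```text
time: 6.0
position: [0.4751, 0.2174, 0.1244]
tcp_rot: [[0.702, 0.002, 0.712], [-0.712, -0.001, 0.702], [0.002, -1.0, 0.001]]
ft_force: [-0.6, -2.0, 0.7]
opening: 0.349
```

Run:
```python
from h import *
p,R,h,s=cur(); print(s["opening"],s["time"],p-pol(.11,135.6,.122),h,s["ft_force"])
for c in ["scene","side"]:
    q,d=eyes.read_camera(c); a=q[130:310,180:420,::-1]; cv2.imwrite(f"pics/{c}3.png",cv2.resize(a,None,fx=3,fy=3))
az=135.6-4.5*np.arange(1,18)
rows([pol(.110,a,.122) for a in az],[a-180 for a in az],.3,p0=pol(.110,135.6,.122))
```

```text
0.34873251032341074 6.0 [-1.98611263e-05 -5.43978355e-04  2.37059243e-03] -45.412646377846485 [-0.59732193 -1.98403265  0.67300704]
h0 -45.18 p [0.4751 0.218  0.122 ]
offset [[0.0, 0.0, 0.009], [0.001, 0.0, 0.017], [0.003, 0.0, 0.026], [0.005, 0.0, 0.034], [0.008, 0.0, 0.042], [0.011, 0.0, 0.05], [0.015, 0.0, 0.058], [0.02, 0.0, 0.065], [0.025, 0.0, 0.072], [0.031, 0.0, 0.078], [0.037, 0.0, 0.084], [0.044, 0.0, 0.09], [0.051, 0.0, 0.094], [0.059, 0.0, 0.099], [0.067, 0.0, 0.103], [0.075, 0.0, 0.106], [0.083, 0.0, 0.108]]
rot [[0, np.float64(3.7), 0], [0, np.float64(8.2), 0], [0, np.float64(12.7), 0], [0, np.float64(17.2), 0], [0, np.float64(21.7), 0], [0, np.float64(26.2), 0], [0, np.float64(30.7), 0], [0, np.float64(35.2), 0], [0, np.float64(39.7), 0], [0, np.float64(44.2), 0], [0, np.float64(48.7), 0], [0, np.float64(53.2), 0], [0, np.float64(57.7), 0], [0, np.float64(62.2), 0], [0, np.float64(66.7), 0], [0, np.float64(71.2), 0], [0, np.float64(75.7), 0]]
grip [0.3, 0.3, 0.3, 0.3, 0.3, 0.3, 0.3, 0.3, 0.3, 0.3, 0.3, 0.3, 0.3, 0.3, 0.3, 0.3, 0.3]
```

View pics/side3.png

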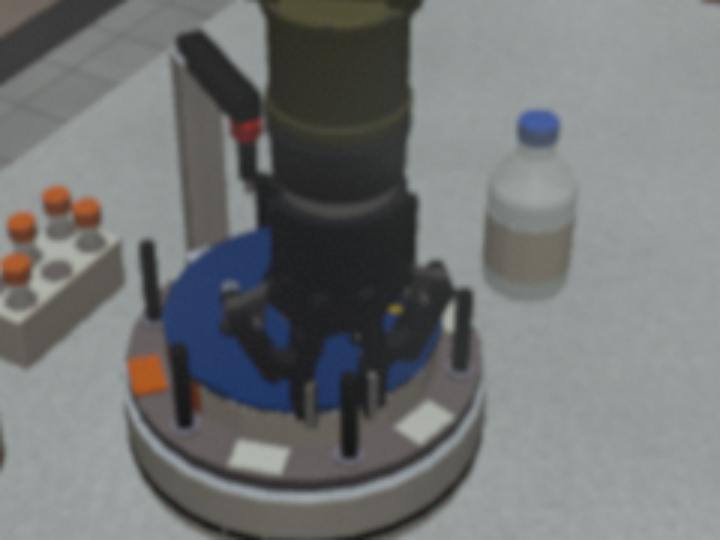

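View pics/scene3.png

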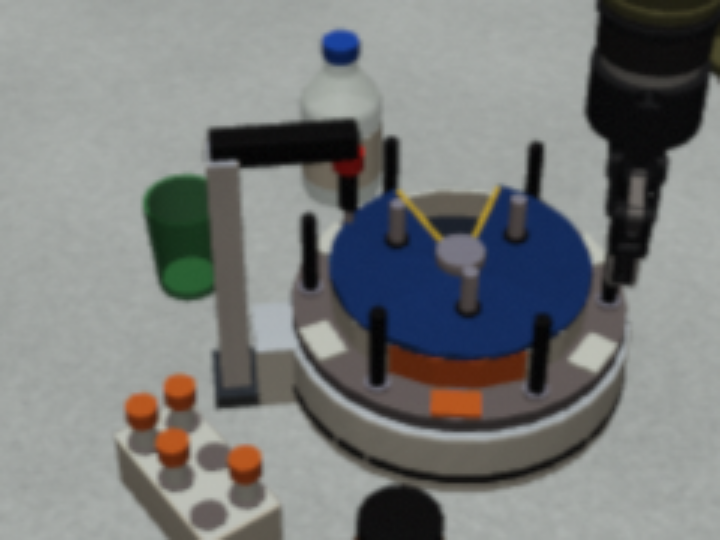

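The carousel is following (side crop: peg at (348,415) against the trailing finger; orange tile now at (148,375)). I'll carry on for 76.5° more.

Request:
servo_tool(
  offset=[
    [0, 0, 0.009],
    [0.001, 0, 0.017],
    [0.003, 0, 0.026],
    [0.005, 0, 0.034],
    [0.008, 0, 0.042],
    [0.011, 0, 0.05],
    [0.015, 0, 0.058],
    [0.02, 0, 0.065],
    [0.025, 0, 0.072],
    [0.031, 0, 0.078],
    [0.037, 0, 0.084],
    [0.044, 0, 0.09],
    [0.051, 0, 0.094],
    [0.059, 0, 0.099],
    [0.067, 0, 0.103],
    [0.075, 0, 0.106],
    [0.083, 0, 0.108],
    [0.083, 0, 0.108],
    [0.083, 0, 0.108],
  ],
  delta_rot=[
    [0, 4.5, 0],
    [0, 9, 0],
    [0, 13.5, 0],
    [0, 18, 0],
    [0, 22.5, 0],
    [0, 27, 0],
    [0, 31.5, 0],
    [0, 36, 0],
    [0, 40.5, 0],
    [0, 45, 0],
    [0, 49.5, 0],
    [0, 54, 0],
    [0, 58.5, 0],
    [0, 63, 0],
    [0, 67.5, 0],
    [0, 72, 0],
    [0, 76.5, 0],
    [0, 76.5, 0],
    [0, 76.5, 0],
  ],
  grip=[0.3, 0.3, 0.3, 0.3, 0.3, 0.3, 0.3, 0.3, 0.3, 0.3, 0.3, 0.3, 0.3, 0.3, 0.3, 0.3, 0.3, 0.3, 0.3],
)

```text
time: 8.0
position: [0.6093, 0.2351, 0.1233]
tcp_rot: [[-0.523, 0.001, 0.853], [-0.853, 0.001, -0.523], [-0.001, -1.0, 0.0]]
ft_force: [0.2, 0.1, -0.0]
opening: 0.352
```

Run:
```python
from h import *
p,R,h,s=cur(); print(s["opening"],s["time"],p-pol(.11,59.1,.122),h,s["ft_force"],np.round(s["joints"],2))
for c in ["scene","side"]:
    q,d=eyes.read_camera(c); a=q[130:310,180:420,::-1]; cv2.imwrite(f"pics/{c}4.png",cv2.resize(a,None,fx=3,fy=3))
```

```text
0.35237854946014846 8.0 [-0.00087454 -0.00033197  0.00126941] -121.51313800410543 [ 0.1722058   0.0730206  -0.00241046] [ 0.37  0.47 -0.08  1.01  0.    2.49]
```

View pics/side4.png

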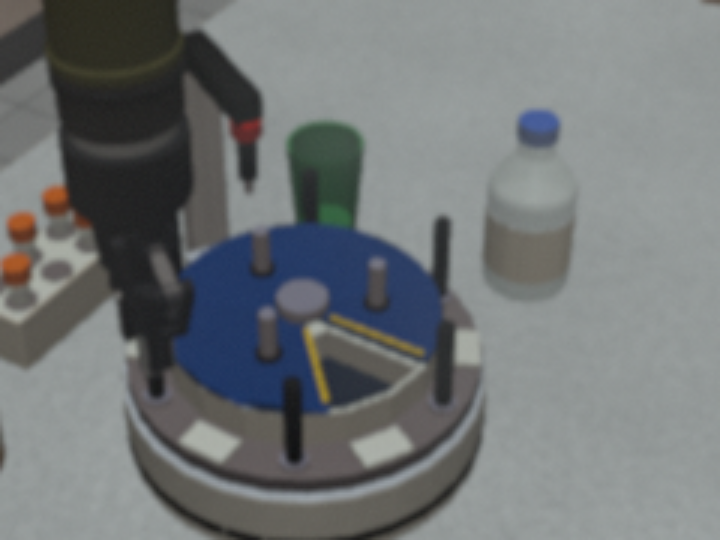

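View pics/scene4.png

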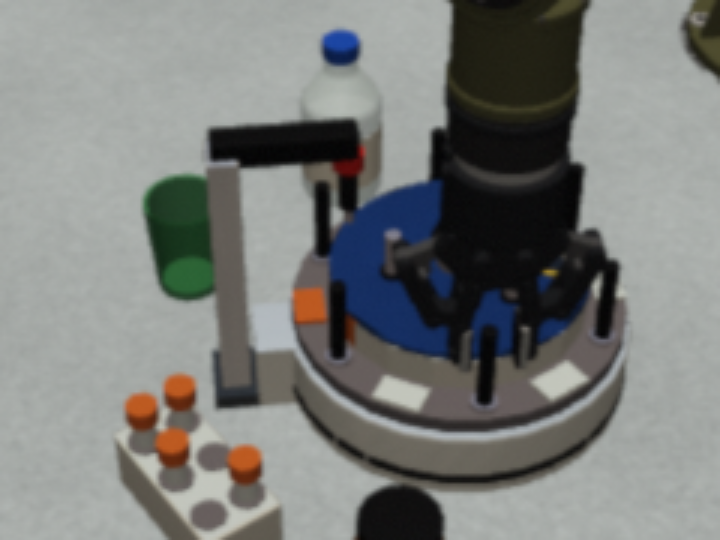

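The scene crop shows the orange tile at (310,305) facing the column, and the peg free between the fingers with no force. I'll lift and measure.

Request:
servo_tool(
  offset=[
    [0, -0.04, 0],
    [0, -0.08, 0],
    [0, -0.12, 0],
    [-0.02, -0.15, 0.01],
    [-0.03, -0.15, 0.03],
    [-0.03, -0.15, 0.04],
  ],
  delta_rot=[
    [0, 0, 0],
    [0, 0, 0],
    [0, 0, 0],
    [0, 0, 0],
    [0, 0, 0],
    [0, 0, 0],
  ],
  grip=[0.3, 0.3, 0.3, 0.3, 0.3, 0.3],
)

```text
time: 8.7
position: [0.6604, 0.2404, 0.2736]
tcp_rot: [[-0.523, 0.003, 0.852], [-0.852, 0.001, -0.523], [-0.002, -1.0, 0.002]]
ft_force: [-0.1, 0.7, 0.0]
opening: 0.349
```

Run:
```python
from h import *
p,R,h,s=cur(); print(p,s["time"])
for c in ["scene","side"]:
    q,d=eyes.read_camera(c); cv2.imwrite(f"pics/{c}5r.png",q[:,:,::-1]); np.save(c+"5.npy",d); a=q[140:300,190:400,::-1]; cv2.imwrite(f"pics/{c}5.png",cv2.resize(a,None,fx=3.7,fy=3.7,interpolation=cv2.INTER_CUBIC))
```

```text
[0.66035498 0.24036143 0.2735779 ] 8.7
```

View pics/side5.png

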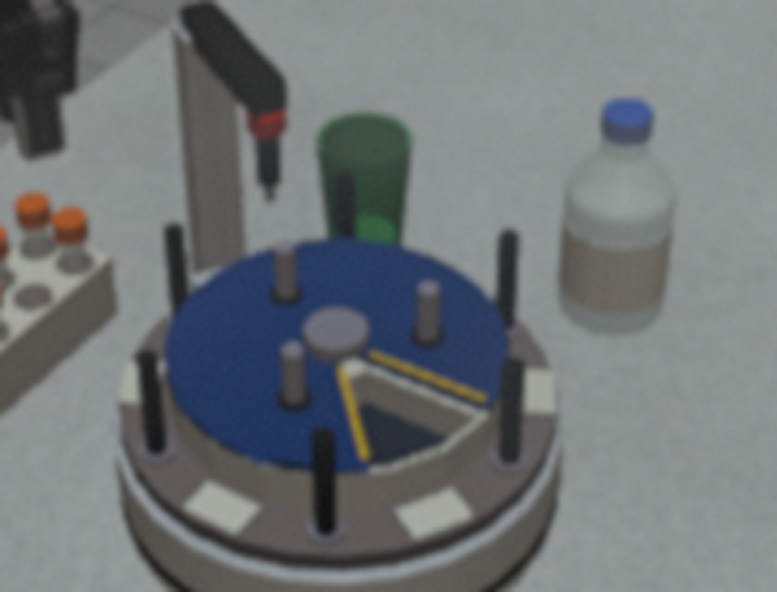

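View pics/scene5.png

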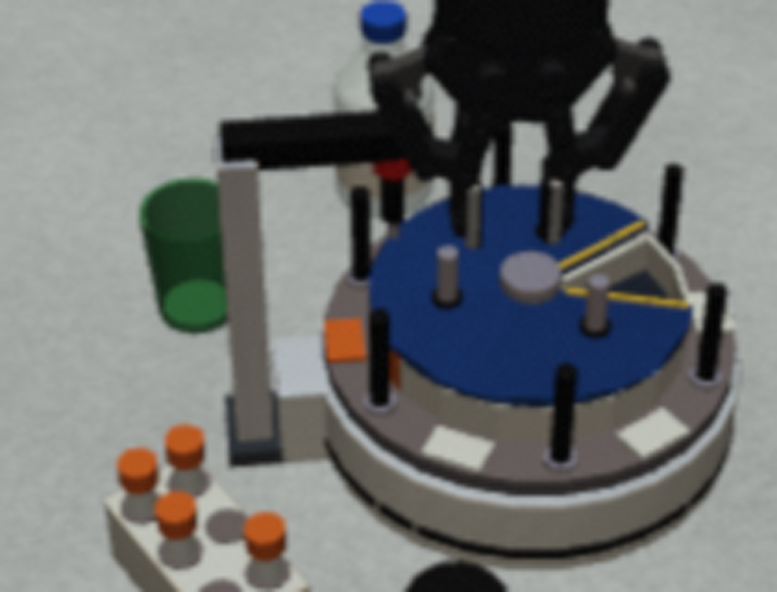

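```bash
cat >> h.py <<'E'
from scipy.optimize import least_squares
def fitp(P,n,r,free=False,z=.142):
    out={}
    for c in P:
        X=np.array([ray_z(c,p,z)[:2] for p in P[c]])
        def f(q):
            cc=q[1:] if free else c0
            th=np.arctan2(X[:,1]-cc[1],X[:,0]-cc[0]); k=np.round((th-q[0])/(2*np.pi/n)); a=q[0]+k*2*np.pi/n
            return np.r_[X[:,0]-cc[0]-r*np.cos(a),X[:,1]-cc[1]-r*np.sin(a)]
        b=min((least_squares(f,[p,*c0] if free else [p]) for p in np.arange(0,2*np.pi/n,.15)),key=lambda s:s.cost)
        cc=b.x[1:] if free else c0
        print(c,"phase",(np.degrees(b.x[0])%(360/n)).round(2),cc.round(4),"rms",np.sqrt(2*b.cost/len(X)).round(4),"ang",np.degrees(np.arctan2(X[:,1]-cc[1],X[:,0]-cc[0])).round(1))
E
python3 - <<'E'
from h import *
Q=lambda L:[(190+x/3.7,140+y/3.7) for x,y in L]
fitp({"scene":Q([(360,190),(379,314),(565,369),(715,288),(673,168)]),"side":Q([(174,228),(509,234),(512,363),(323,433),(147,355)])},6,.108,True)
fitp({"scene":Q([(448,250),(598,279)])},3,.05); fitp({"side":Q([(285,245),(429,285),(292,347)])},3,.05,True)
for c,uv,z in (("side",(190+269/3.7,140+198/3.7),.152),("scene",(190+347/3.7,140+340/3.7),.072),):
    v=ray_z(c,uv,z)[:2]-c0; print(c,z,v.round(4),np.hypot(*v).round(4),np.degrees(np.arctan2(v[1],v[0])).round(2))
# column lines from initial pictures: scene front-left edges
c1=np.array([.5537,.141])
for c in ["scene","side"]:
    d=np.load(c+"0.npy"); q=eyes.camera_params(c); v,u=np.mgrid[:420,:560]; K=q["intrinsics"]
    P=np.stack([(u-K[0,2])/K[0,0]*d,(v-K[1,2])/K[1,1]*d,d],-1).reshape(-1,3); P=P[P[:,2]>0]; W=(P-q["t"])@q["R"]
    b=W[(W[:,2]>.2285)&(W[:,2]<.25)&(np.hypot(*(W[:,:2]-c1).T)<.2)][:,:2]
    r=cv2.minAreaRect(b.astype(np.float32)*1000); bp=cv2.boxPoints(r)/1000-c1
    print(c,"beam rect",np.round(r[0],1),np.round(r[1],1),r[2]); 
    m=np.array(r[0])/1000-c1; print("ctr az",np.degrees(np.arctan2(m[1],m[0])).round(2))
E
```

```text
scene phase 59.67 [0.5537 0.1405] rms 0.0007 ang [-60.5   0.   59.6 119.6 179.7]
side phase 59.8 [0.5546 0.1389] rms 0.0008 ang [-1.000e-01 -1.204e+02  1.797e+02  1.199e+02  5.980e+01]
scene phase 96.58 [0.5537 0.141 ] rms 0.0013 ang [-24.5  97.7]
side phase 97.08 [0.5548 0.1381] rms 0.0006 ang [ -22.8 -142.4   96.5]
side 0.152 [ 0.0707 -0.0423] 0.0824 -30.91
scene 0.072 [ 0.0911 -0.0556] 0.1067 -31.41
scene beam rect [659.7  77.4] [27.8 98.9] 57.794246673583984
ctr az -30.99
side beam rect [661.7  77.1] [ 23.1 103.3] 60.40203857421875
ctr az -30.6
```

The turntable is in its detent: both views fit the rim pegs at 59.7° mod 60, so orange sits at about -30.3° and the nozzle and beam at about -30.5° to -31°. The cover opening is at about 156.7°, so it needs about +173° anticlockwise. I'll do that in two strokes on the robot's side, caging the steel peg at 96.7° first.

```bash
sed -i 's/^c0=.*/c0=np.array([.554,.1405])/' h.py
python3 - <<'E'
from h import *
p,R,h,s=cur()
p0=p; A=pol(.05,96.8,.225); T=[p+(A-p)*min(1,(i+1)/5) for i in range(6)]+[pol(.05,96.8,z) for z in (.2,.17,.145,.128,.128)]
rows(T,[h+(-83.2-h)*min(1,(i+1)/6) for i in range(11)],.3)
E
```

```text
h0 -121.66 p [0.6589 0.2387 0.2712]
offset [[0.02, 0.009, -0.014], [0.04, 0.019, -0.028], [0.06, 0.028, -0.041], [0.08, 0.037, -0.055], [0.099, 0.046, -0.069], [0.099, 0.046, -0.069], [0.099, 0.071, -0.069], [0.099, 0.101, -0.069], [0.099, 0.126, -0.069], [0.099, 0.143, -0.069], [0.099, 0.143, -0.069]]
rot [[0, np.float64(-6.4), 0], [0, np.float64(-12.8), 0], [0, np.float64(-19.2), 0], [0, np.float64(-25.6), 0], [0, np.float64(-32.0), 0], [0, np.float64(-38.5), 0], [0, np.float64(-38.5), 0], [0, np.float64(-38.5), 0], [0, np.float64(-38.5), 0], [0, np.float64(-38.5), 0], [0, np.float64(-38.5), 0]]
grip [0.3, 0.3, 0.3, 0.3, 0.3, 0.3, 0.3, 0.3, 0.3, 0.3, 0.3]
```

Request:
servo_tool(
  offset=[
    [0.02, 0.009, -0.014],
    [0.04, 0.019, -0.028],
    [0.06, 0.028, -0.041],
    [0.08, 0.037, -0.055],
    [0.099, 0.046, -0.069],
    [0.099, 0.046, -0.069],
    [0.099, 0.071, -0.069],
    [0.099, 0.101, -0.069],
    [0.099, 0.126, -0.069],
    [0.099, 0.143, -0.069],
    [0.099, 0.143, -0.069],
  ],
  delta_rot=[
    [0, -6.4, 0],
    [0, -12.8, 0],
    [0, -19.2, 0],
    [0, -25.6, 0],
    [0, -32, 0],
    [0, -38, 0],
    [0, -38, 0],
    [0, -38, 0],
    [0, -38, 0],
    [0, -38, 0],
    [0, -38, 0],
  ],
  grip=[0.3, 0.3, 0.3, 0.3, 0.3, 0.3, 0.3, 0.3, 0.3, 0.3, 0.3],
)

```text
time: 9.9
position: [0.5442, 0.1903, 0.1259]
tcp_rot: [[0.111, -0.007, 0.994], [-0.994, -0.002, 0.111], [0.001, -1.0, -0.007]]
ft_force: [-0.9, -0.1, -0.2]
opening: 0.346
```

Run:
```python
from h import *
p,R,h,s=cur(); print(p-pol(.05,96.8,.128),h,s["ft_force"],s["time"])
ims=[]
for c in ["scene","side","wrist"]:
    q,d=eyes.read_camera(c); a=q[140:300,190:400,::-1] if c!="wrist" else q[150:360,140:420,::-1]; ims.append(cv2.resize(a,(400,300)))
cv2.imwrite("pics/m6.png",np.vstack([np.hstack(ims[:2]),np.hstack([ims[2],ims[2]*0])]))
az=96.8+6*np.arange(1,21)
rows([pol(.05,a,.128) for a in az],[a-180 for a in az],.3,p0=pol(.05,96.8,.128))
```

```text
[-0.00385661  0.00016535 -0.00214072] -83.61515502209342 [-0.88504543 -0.11861277 -0.2200968 ] 9.9
h0 -83.63 p [0.5481 0.1901 0.128 ]
offset [[0.0, -0.0, -0.005], [0.001, -0.0, -0.01], [0.003, -0.0, -0.015], [0.004, -0.0, -0.02], [0.007, -0.0, -0.025], [0.01, -0.0, -0.029], [0.013, -0.0, -0.033], [0.017, -0.0, -0.037], [0.021, -0.0, -0.04], [0.025, -0.0, -0.043], [0.03, -0.0, -0.045], [0.035, -0.0, -0.047], [0.04, -0.0, -0.049], [0.045, -0.0, -0.049], [0.05, -0.0, -0.05], [0.056, -0.0, -0.049], [0.061, -0.0, -0.048], [0.066, -0.0, -0.047], [0.071, -0.0, -0.045], [0.075, -0.0, -0.043]]
rot [[0, np.float64(-6.4), 0], [0, np.float64(-12.4), 0], [0, np.float64(-18.4), 0], [0, np.float64(-24.4), 0], [0, np.float64(-30.4), 0], [0, np.float64(-36.4), 0], [0, np.float64(-42.4), 0], [0, np.float64(-48.4), 0], [0, np.float64(-54.4), 0], [0, np.float64(-60.4), 0], [0, np.float64(-66.4), 0], [0, np.float64(-72.4), 0], [0, np.float64(-78.4), 0], [0, np.float64(-84.4), 0], [0, np.float64(-90.4), 0], [0, np.float64(-96.4), 0], [0, np.float64(-102.4), 0], [0, np.float64(-108.4), 0], [0, np.float64(-114.4), 0], [0, np.float64(-120.4), 0]]
grip [0.3, 0.3, 0.3, 0.3, 0.3, 0.3, 0.3, 0.3, 0.3, 0.3, 0.3, 0.3, 0.3, 0.3, 0.3, 0.3, 0.3, 0.3, 0.3, 0.3]
```

View pics/m6.png

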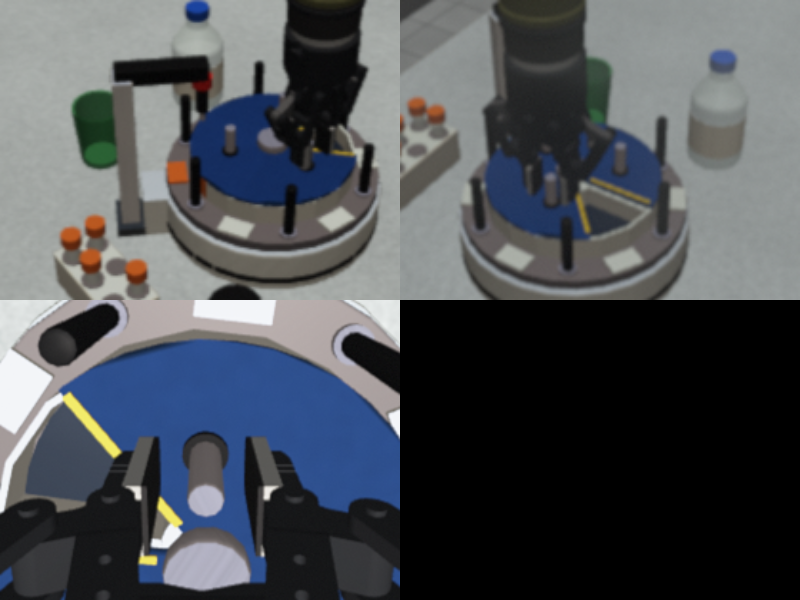

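The wrist view shows the steel peg (top at about (205,500) in the mosaic) between the pads, clear of the hub. I'll sweep 120° anticlockwise.

Request:
servo_tool(
  offset=[
    [0, 0, -0.005],
    [0.001, 0, -0.01],
    [0.003, 0, -0.015],
    [0.004, 0, -0.02],
    [0.007, 0, -0.025],
    [0.01, 0, -0.029],
    [0.013, 0, -0.033],
    [0.017, 0, -0.037],
    [0.021, 0, -0.04],
    [0.025, 0, -0.043],
    [0.03, 0, -0.045],
    [0.035, 0, -0.047],
    [0.04, 0, -0.049],
    [0.045, 0, -0.049],
    [0.05, 0, -0.05],
    [0.056, 0, -0.049],
    [0.061, 0, -0.048],
    [0.066, 0, -0.047],
    [0.071, 0, -0.045],
    [0.075, 0, -0.043],
  ],
  delta_rot=[
    [0, -6, 0],
    [0, -12, 0],
    [0, -18, 0],
    [0, -24, 0],
    [0, -30, 0],
    [0, -36, 0],
    [0, -42, 0],
    [0, -48, 0],
    [0, -54, 0],
    [0, -60, 0],
    [0, -66, 0],
    [0, -72, 0],
    [0, -78, 0],
    [0, -84, 0],
    [0, -90, 0],
    [0, -96, 0],
    [0, -102, 0],
    [0, -108, 0],
    [0, -114, 0],
    [0, -120, 0],
  ],
  grip=[0.3, 0.3, 0.3, 0.3, 0.3, 0.3, 0.3, 0.3, 0.3, 0.3, 0.3, 0.3, 0.3, 0.3, 0.3, 0.3, 0.3, 0.3, 0.3, 0.3],
)

```text
time: 12.05
position: [0.5135, 0.1124, 0.1305]
tcp_rot: [[0.803, 0.0, -0.597], [0.597, 0.001, 0.803], [0.001, -1.0, 0.001]]
ft_force: [-2.1, 0.9, 0.4]
opening: 0.351
```

Run:
```python
from h import *
p,R,h,s=cur(); print(p-pol(.05,216.8,.128),h,s["ft_force"],s["time"])
ims=[]
for c in ["scene","side"]:
    q,d=eyes.read_camera(c); a=q[140:300,190:400,::-1]; cv2.imwrite(f"pics/{c}7.png",cv2.resize(a,None,fx=3.7,fy=3.7,interpolation=cv2.INTER_CUBIC))
```

```text
[-0.00049344  0.0018202   0.00252669] 36.62576493931432 [-2.10288233  0.90814314  0.36610864] 12.05
```

View pics/scene7.png

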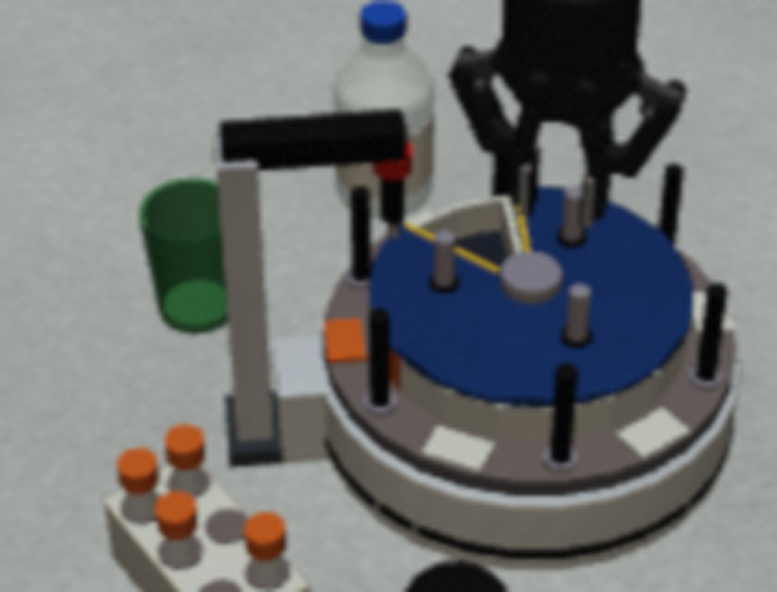

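View pics/side7.png

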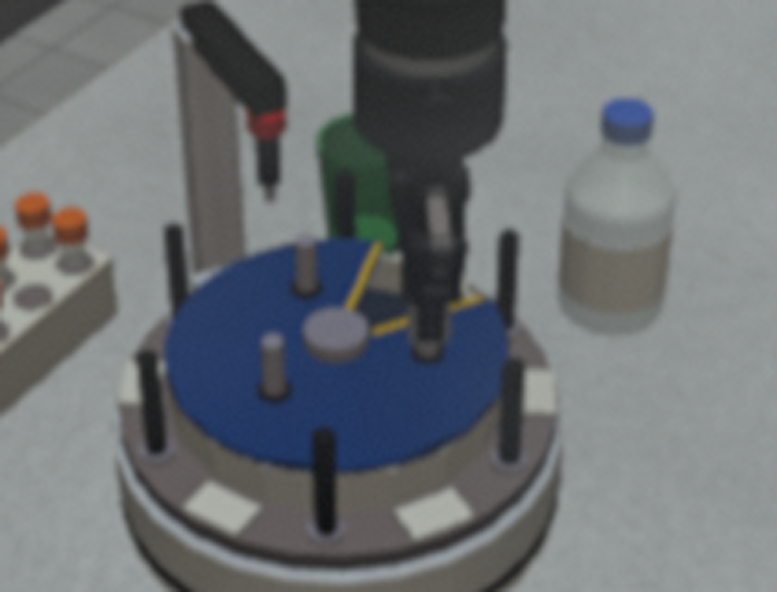

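Run:
```python
from h import *
Q=lambda L:[(190+x/3.7,140+y/3.7) for x,y in L]
fitp({"scene":Q([(444,235),(580,290),(573,190)]),"side":Q([(305,242),(272,340)])},3,.05)
p0=pol(.05,216.8,.128)
# back off 4mm cw (centre), lift, swing to az 90
a1=213; T=[pol(.05,a1,.128),pol(.05,a1,.155),pol(.05,a1,.19)]; H=[33,33,33]
n=16
for i in range(n):
    a=a1+(87-a1)*(i+1)/n; T.append(pol(.05,a,.195)); H.append(a-180)
rows(T,H,.3,p0=p0)
```

```text
scene phase 81.4 [0.554  0.1405] rms 0.0009 ang [ -39.7   82.  -158.1]
side phase 82.08 [0.554  0.1405] rms 0.0016 ang [-37.6  81.8]
h0 36.35 p [0.514  0.1105 0.128 ]
offset [[0.0, -0.0, 0.003], [0.0, -0.027, 0.003], [0.0, -0.062, 0.003], [0.001, -0.067, 0.01], [0.003, -0.067, 0.017], [0.006, -0.067, 0.023], [0.009, -0.067, 0.029], [0.013, -0.067, 0.034], [0.018, -0.067, 0.039], [0.024, -0.067, 0.043], [0.03, -0.067, 0.046], [0.037, -0.067, 0.048], [0.043, -0.067, 0.05], [0.05, -0.067, 0.05], [0.057, -0.067, 0.05], [0.064, -0.067, 0.048], [0.07, -0.067, 0.046], [0.076, -0.067, 0.043], [0.082, -0.067, 0.039]]
rot [[0, np.float64(3.3), 0], [0, np.float64(3.3), 0], [0, np.float64(3.3), 0], [0, np.float64(11.2), 0], [0, np.float64(19.1), 0], [0, np.float64(27.0), 0], [0, np.float64(34.8), 0], [0, np.float64(42.7), 0], [0, np.float64(50.6), 0], [0, np.float64(58.5), 0], [0, np.float64(66.3), 0], [0, np.float64(74.2), 0], [0, np.float64(82.1), 0], [0, np.float64(90.0), 0], [0, np.float64(97.8), 0], [0, np.float64(105.7), 0], [0, np.float64(113.6), 0], [0, np.float64(121.5), 0], [0, np.float64(129.3), 0]]
grip [0.3, 0.3, 0.3, 0.3, 0.3, 0.3, 0.3, 0.3, 0.3, 0.3, 0.3, 0.3, 0.3, 0.3, 0.3, 0.3, 0.3, 0.3, 0.3]
```

Request:
servo_tool(
  offset=[
    [0, 0, 0.003],
    [0, -0.027, 0.003],
    [0, -0.062, 0.003],
    [0.001, -0.067, 0.01],
    [0.003, -0.067, 0.017],
    [0.006, -0.067, 0.023],
    [0.009, -0.067, 0.029],
    [0.013, -0.067, 0.034],
    [0.018, -0.067, 0.039],
    [0.024, -0.067, 0.043],
    [0.03, -0.067, 0.046],
    [0.037, -0.067, 0.048],
    [0.043, -0.067, 0.05],
    [0.05, -0.067, 0.05],
    [0.057, -0.067, 0.05],
    [0.064, -0.067, 0.048],
    [0.07, -0.067, 0.046],
    [0.076, -0.067, 0.043],
    [0.082, -0.067, 0.039],
  ],
  delta_rot=[
    [0, 3.5, 0],
    [0, 3.5, 0],
    [0, 3.5, 0],
    [0, 11.5, 0],
    [0, 19.5, 0],
    [0, 27, 0],
    [0, 35, 0],
    [0, 43, 0],
    [0, 51, 0],
    [0, 59, 0],
    [0, 66.5, 0],
    [0, 74.5, 0],
    [0, 82.5, 0],
    [0, 90.5, 0],
    [0, 98, 0],
    [0, 106, 0],
    [0, 114, 0],
    [0, 122, 0],
    [0, 130, 0],
  ],
  grip=[0.3, 0.3, 0.3, 0.3, 0.3, 0.3, 0.3, 0.3, 0.3, 0.3, 0.3, 0.3, 0.3, 0.3, 0.3, 0.3, 0.3, 0.3, 0.3],
)

```text
time: 14.05
position: [0.5573, 0.1927, 0.1974]
tcp_rot: [[-0.072, 0.002, 0.997], [-0.997, 0.001, -0.072], [-0.001, -1.0, 0.002]]
ft_force: [0.4, 0.1, 0.3]
opening: 0.35
```

Run:
```python
from h import *
p,R,h,s=cur(); print(p,p-pol(.05,87,.195),h,s["time"])
q,d=eyes.read_camera("wrist"); cv2.imwrite("pics/w8.png",q[:,:,::-1])
rows([pol(.05,82,.195),pol(.05,82,.17),pol(.05,82,.145),pol(.05,82,.128)],[-98]*4,.3)
```

```text
[0.55725632 0.19268343 0.19736226] [0.00063953 0.00225196 0.00236226] -94.11368825091485 14.05
h0 -94.41 p [0.5584 0.1927 0.1973]
offset [[0.002, 0.002, 0.003], [0.002, 0.027, 0.003], [0.003, 0.052, 0.003], [0.003, 0.069, 0.003]]
rot [[0, np.float64(3.6), 0], [0, np.float64(3.6), 0], [0, np.float64(3.6), 0], [0, np.float64(3.6), 0]]
grip [0.3, 0.3, 0.3, 0.3]
```

View pics/w8.png

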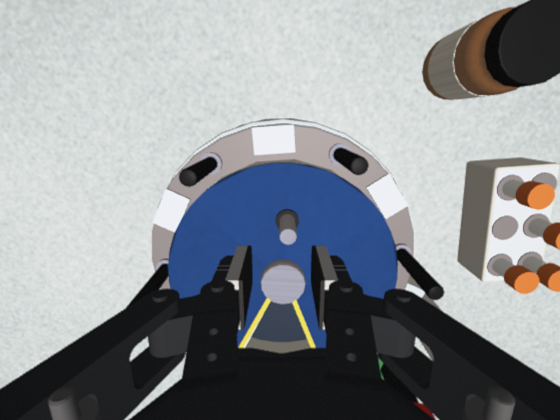

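The peg is at (288,237), centred between the fingers to within a few mm. Going down.

Request:
servo_tool(
  offset=[
    [0.002, 0.002, 0.003],
    [0.002, 0.027, 0.003],
    [0.003, 0.052, 0.003],
    [0.003, 0.069, 0.003],
    [0.003, 0.069, 0.003],
  ],
  delta_rot=[
    [0, 4, 0],
    [0, 4, 0],
    [0, 4, 0],
    [0, 4, 0],
    [0, 4, 0],
  ],
  grip=[0.3, 0.3, 0.3, 0.3, 0.3],
)

```text
time: 14.6
position: [0.5577, 0.1886, 0.1255]
tcp_rot: [[-0.133, -0.003, 0.991], [-0.991, -0.001, -0.133], [0.002, -1.0, -0.003]]
ft_force: [-0.5, 0.2, -0.6]
opening: 0.35
```

Run:
```python
from h import *
p,R,h,s=cur(); print(p-pol(.05,82,.128),h,s["ft_force"],s["time"])
az=[*(82+5.5*np.arange(1,13)),151,152]
rows([pol(.05,a,.128) for a in az],[a-180 for a in az],.3,p0=pol(.05,82,.128))
```

```text
[-0.00326573 -0.00145529 -0.00252543] -97.61848115898133 [-0.49449654  0.22832777 -0.59131074] 14.6
h0 -97.62 p [0.561 0.19  0.128]
offset [[0.0, 0.0, -0.005], [0.001, 0.0, -0.01], [0.002, 0.0, -0.014], [0.004, 0.0, -0.019], [0.005, 0.0, -0.023], [0.008, 0.0, -0.027], [0.011, 0.0, -0.031], [0.014, 0.0, -0.035], [0.017, 0.0, -0.038], [0.021, 0.0, -0.041], [0.025, 0.0, -0.044], [0.029, 0.0, -0.046], [0.032, 0.0, -0.047], [0.033, 0.0, -0.047]]
rot [[0, np.float64(-5.1), 0], [0, np.float64(-10.6), 0], [0, np.float64(-16.1), 0], [0, np.float64(-21.6), 0], [0, np.float64(-27.1), 0], [0, np.float64(-32.6), 0], [0, np.float64(-38.1), 0], [0, np.float64(-43.6), 0], [0, np.float64(-49.1), 0], [0, np.float64(-54.6), 0], [0, np.float64(-60.1), 0], [0, np.float64(-65.6), 0], [0, np.float64(-68.6), 0], [0, np.float64(-69.6), 0]]
grip [0.3, 0.3, 0.3, 0.3, 0.3, 0.3, 0.3, 0.3, 0.3, 0.3, 0.3, 0.3, 0.3, 0.3]
```

Request:
servo_tool(
  offset=[
    [0, 0, -0.005],
    [0.001, 0, -0.01],
    [0.002, 0, -0.014],
    [0.004, 0, -0.019],
    [0.005, 0, -0.023],
    [0.008, 0, -0.027],
    [0.011, 0, -0.031],
    [0.014, 0, -0.035],
    [0.017, 0, -0.038],
    [0.021, 0, -0.041],
    [0.025, 0, -0.044],
    [0.029, 0, -0.046],
    [0.032, 0, -0.047],
    [0.033, 0, -0.047],
    [0.033, 0, -0.047],
    [0.033, 0, -0.047],
  ],
  delta_rot=[
    [0, -5.5, 0],
    [0, -11, 0],
    [0, -16.5, 0],
    [0, -22, 0],
    [0, -27.5, 0],
    [0, -33, 0],
    [0, -38.5, 0],
    [0, -44, 0],
    [0, -49.5, 0],
    [0, -55, 0],
    [0, -60.5, 0],
    [0, -66, 0],
    [0, -69, 0],
    [0, -70, 0],
    [0, -70, 0],
    [0, -70, 0],
  ],
  grip=[0.3, 0.3, 0.3, 0.3, 0.3, 0.3, 0.3, 0.3, 0.3, 0.3, 0.3, 0.3, 0.3, 0.3, 0.3, 0.3],
)

```text
time: 16.2
position: [0.5093, 0.1629, 0.1282]
tcp_rot: [[0.886, 0.002, 0.465], [-0.465, 0.001, 0.886], [0.001, -1.0, 0.001]]
ft_force: [0.0, 1.5, 1.5]
opening: 0.349
```

Run:
```python
from h import *
p,R,h,s=cur(); print(p,p-pol(.05,152,.128),h,s["ft_force"],s["time"])
ims=[]
for c in ["scene","side"]:
    q,d=eyes.read_camera(c); a=q[140:300,190:400,::-1]; cv2.imwrite(f"pics/{c}9.png",cv2.resize(a,None,fx=3.7,fy=3.7,interpolation=cv2.INTER_CUBIC))
```

```text
[0.50927839 0.1629046  0.12819416] [-0.00057423 -0.00106898  0.00019416] -27.685196560892127 [0.03547181 1.48894906 1.47883752] 16.2
```

View pics/scene9.png

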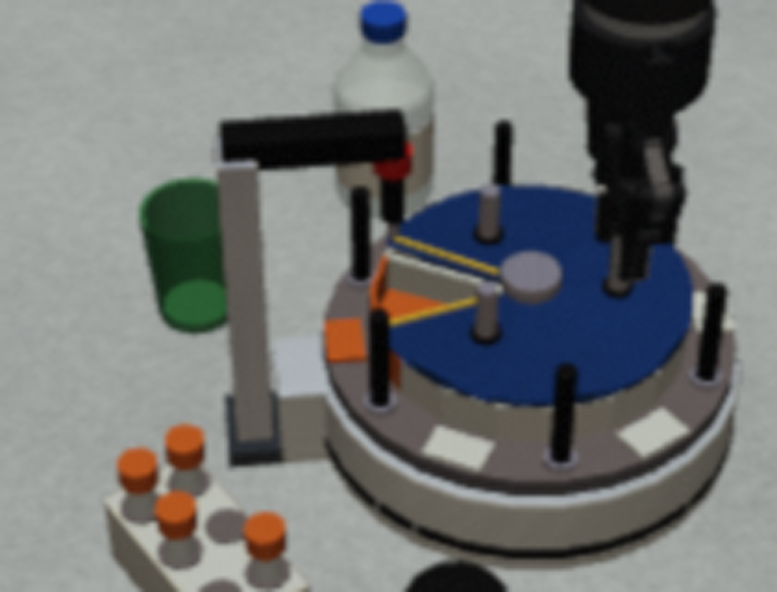

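View pics/side9.png

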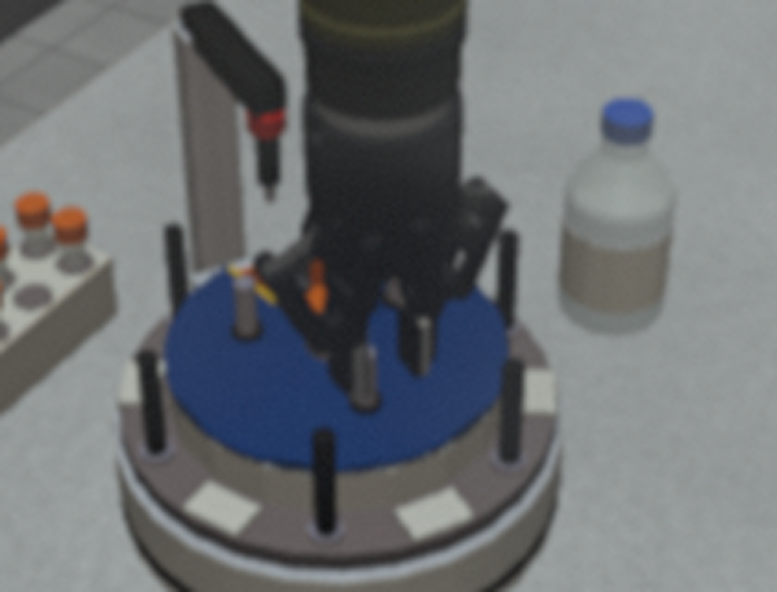

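Run:
```python
from h import *
Q=lambda L:[(190+x/3.7,140+y/3.7) for x,y in L]
fitp({"scene":Q([(490,191),(488,289)]),"side":Q([(243,284)])},3,.05)
az=[156,160,163,165,165,165]
rows([pol(.05,a,.128) for a in az],[a-180 for a in az],.3,p0=pol(.05,152,.128))
```

```text
scene phase 21.54 [0.554  0.1405] rms 0.0018 ang [-99.4  22.4]
side phase 21.92 [0.554  0.1405] rms 0.0003 ang [21.9]
h0 -27.67 p [0.5099 0.164  0.128 ]
offset [[0.0, -0.0, -0.003], [0.0, -0.0, -0.007], [0.001, -0.0, -0.01], [0.001, -0.0, -0.011], [0.001, -0.0, -0.011], [0.001, -0.0, -0.011]]
rot [[0, np.float64(-3.7), 0], [0, np.float64(-7.7), 0], [0, np.float64(-10.7), 0], [0, np.float64(-12.7), 0], [0, np.float64(-12.7), 0], [0, np.float64(-12.7), 0]]
grip [0.3, 0.3, 0.3, 0.3, 0.3, 0.3]
```

The opening is about 8° short: the pegs fit at 21.7°, target 29.7°. I'll add a slow 8° push.

Request:
servo_tool(
  offset=[
    [0, 0, -0.002],
    [0, 0, -0.004],
    [0, 0, -0.006],
    [0, 0, -0.007],
    [0, 0, -0.007],
    [0, 0, -0.007],
  ],
  delta_rot=[
    [0, -2, 0],
    [0, -4, 0],
    [0, -6, 0],
    [0, -8, 0],
    [0, -8, 0],
    [0, -8, 0],
  ],
  grip=[0.3, 0.3, 0.3, 0.3, 0.3, 0.3],
)

```text
time: 16.9
position: [0.5051, 0.1562, 0.1272]
tcp_rot: [[0.941, -0.0, 0.337], [-0.337, -0.0, 0.941], [-0.0, -1.0, -0.0]]
ft_force: [-0.1, 1.0, -0.0]
opening: 0.35
```

Run:
```python
from h import *
p,R,h,s=cur(); print(p,p-pol(.05,160,.128),h,s["ft_force"],s["time"])
for c in ["scene","side"]:
    q,d=eyes.read_camera(c); a=q[140:300,190:400,::-1]; cv2.imwrite(f"pics/{c}10.png",cv2.resize(a,None,fx=3.7,fy=3.7,interpolation=cv2.INTER_CUBIC))
```

```text
[0.50514823 0.15620851 0.12718742] [-0.00186714 -0.0013925  -0.00081258] -19.704711021105275 [-0.08043379  0.98240739 -0.0101772 ] 16.9
```

View pics/scene10.png

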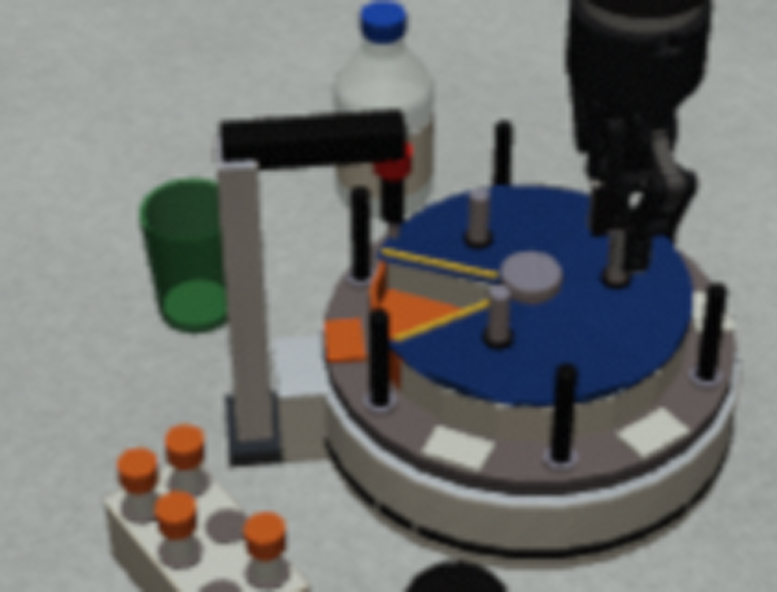

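Almost there. I'll back off, lift and check with unobstructed views.

Request:
servo_tool(
  offset=[
    [0, 0, 0.005],
    [0, 0, 0.008],
    [0, -0.03, 0.008],
    [0, -0.07, 0.008],
    [-0.03, -0.11, 0.008],
    [-0.07, -0.14, 0.008],
    [-0.1, -0.16, 0.008],
    [-0.1, -0.16, 0.008],
  ],
  delta_rot=[
    [0, 0, 0],
    [0, 0, 0],
    [0, 0, 0],
    [0, 0, 0],
    [0, 0, 0],
    [0, 0, 0],
    [0, 0, 0],
    [0, 0, 0],
  ],
  grip=[0.3, 0.3, 0.3, 0.3, 0.3, 0.3, 0.3, 0.3],
)

```text
time: 17.8
position: [0.4125, 0.1991, 0.2908]
tcp_rot: [[0.943, 0.004, 0.334], [-0.334, 0.003, 0.943], [0.003, -1.0, 0.004]]
ft_force: [0.3, 0.1, -0.7]
opening: 0.352
```

Run:
```python
from h import *
p,R,h,s=cur(); print(p,h,s["ft_force"],s["time"])
for c in ["scene","side","wrist"]:
    q,d=eyes.read_camera(c); cv2.imwrite(f"pics/{c}11r.png",q[:,:,::-1]); a=q[140:300,190:400,::-1]; cv2.imwrite(f"pics/{c}11.png",cv2.resize(a,None,fx=3.7,fy=3.7,interpolation=cv2.INTER_CUBIC))
```

```text
[0.41246309 0.19907255 0.29077701] -19.49116109404986 [ 0.25201335  0.12147724 -0.65335092] 17.8
```

View pics/scene11.png

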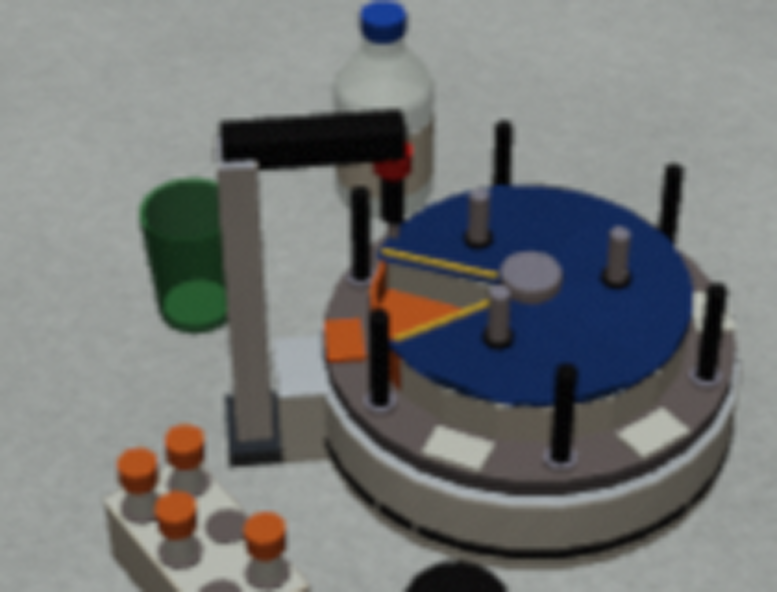

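View pics/side11.png

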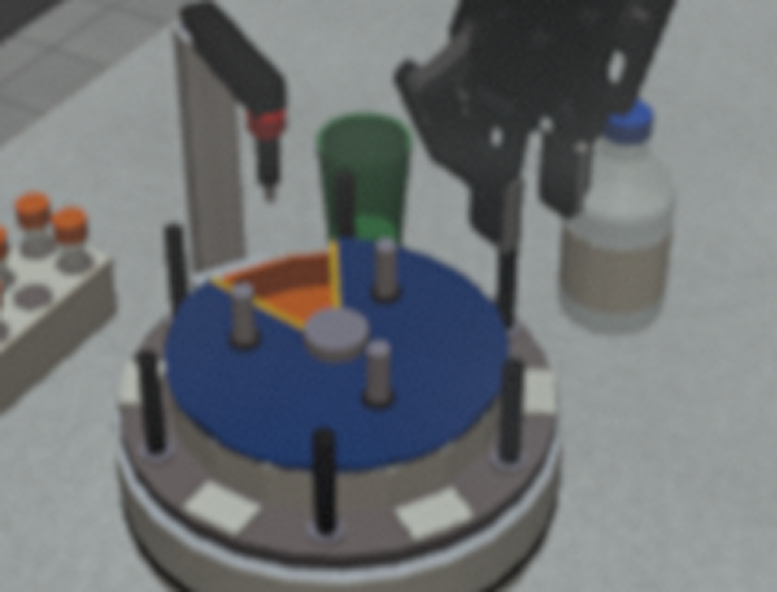

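View pics/wrist11r.png

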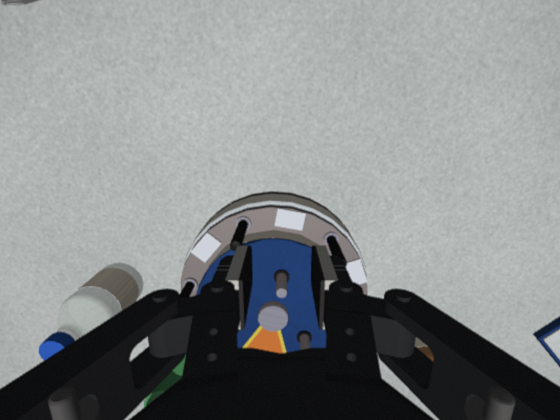

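Run:
```python
from h import *
Q=lambda L:[(190+x/3.7,140+y/3.7) for x,y in L]
fitp({"scene":Q([(360,191),(379,314),(565,369),(715,288),(673,169),(504,125)]),"side":Q([(174,228),(345,175),(512,363),(323,433),(147,355)])},6,.108,True)
fitp({"scene":Q([(480,194),(619,232),(500,292)]),"side":Q([(386,244),(243,289),(378,345)])},3,.05,True)
```

```text
scene phase 59.64 [0.5539 0.1409] rms 0.0009 ang [ -60.3   -0.2   59.6  119.8  179.5 -120.6]
side phase 59.8 [0.5545 0.139 ] rms 0.0009 ang [-1.000e-01 -6.020e+01  1.798e+02  1.198e+02  5.970e+01]
scene phase 29.27 [0.5536 0.1413] rms 0.0006 ang [-91.1 149.7  29.2]
side phase 29.05 [0.5545 0.1383] rms 0.0009 ang [-91.4  29.3 149.3]
```

Run:
```python
from h import *
for c in ["scene","side"]:
    q,d=eyes.read_camera(c); o=cv2.imread(f"pics/{c}0.png")[:,:,::-1]; l=cv2.imread(f"pics/{c}11r.png")[:,:,::-1]
    df=np.abs(q.astype(int)-o).max(2)
    B=dict(bottle=(.494,-.088,.075),jar=(.737,.303,.055),beaker=(.657,-.061,.042),rack=(.79,.147,.04),column=(.696,.059,.15),orange_now=(.623,.1,.0745))
    for n,X in B.items():
        u,v=np.int32(proj(c,X)); w=15; print(c,n,(u,v),"vs start",df[v-w:v+w,u-w:u+w].max(),"vs last",np.abs(q.astype(int)-l).max(2)[v-w:v+w,u-w:u+w].max())
    for n in ["orange_compartment","cover_opening"]:
        r=landmark_of(c,n)[:1]
        for k in r:
            X=ray_z(c,k["position"],.0745 if n[0]=="o" else .106)[:2]-c0; print(n,round(k["conf"],2),np.degrees(np.arctan2(X[1],X[0])).round(1))
print(monitor.sense()["time"],monitor.sense()["qvel"])
```

```text
scene bottle (np.int32(292), np.int32(168)) vs start 83 vs last 6
scene jar (np.int32(311), np.int32(323)) vs start 6 vs last 5
scene beaker (np.int32(244), np.int32(209)) vs start 6 vs last 4
scene rack (np.int32(243), np.int32(289)) vs start 7 vs last 3
scene column (np.int32(255), np.int32(207)) vs start 7 vs last 4
scene orange_now (np.int32(295), np.int32(230)) vs start 172 vs last 5
orange_compartment 0.97 -35.3
cover_opening 0.88 -32.2
side bottle (np.int32(356), np.int32(197)) vs start 92 vs last 30
side jar (np.int32(161), np.int32(266)) vs start 15 vs last 7
side beaker (np.int32(290), np.int32(192)) vs start 83 vs last 21
side rack (np.int32(193), np.int32(221)) vs start 18 vs last 4
side column (np.int32(246), np.int32(175)) vs start 57 vs last 4
side orange_now (np.int32(264), np.int32(222)) vs start 136 vs last 4
orange_compartment 0.91 -33.8
cover_opening 0.97 -30.2
18.25 [ 0.00127786 -0.00501274  0.00199889  0.00063563  0.00206368 -0.00044919]
```

The jar, beaker, rack and column match their starting pixels. The changes over the bottle, and in the side view over the beaker and column, come from a rim peg or the gripper now overlapping them. Nothing is moving, so I'm handing in.

Run:
```python
from station import robot
print(robot.finish_job())
```

```text
the job is handed in; nothing more can be done
None
```

I turned the carousel about 148° clockwise by a rim peg held loosely between the fingers, until it clicked in with the orange compartment under the nozzle. Then I turned the cover about 172° anticlockwise by its steel pegs, backed off and handed in at about 18 s.

**Last checks:**
- **Orange compartment:** peg fits in both cameras put it at about -30.3°. My nozzle readings ranged from -30.6° to -31°, within measuring error.
- **Cover opening:** the fits put it at about -30.9°, roughly 0.6° from the compartment's centre line.
- **At rest:** the arm was clear of everything, and the turntable and cover were still. The bottle, jar, beaker, rack and delivery arm looked unmoved. The bottle was partly hidden behind a rim peg and the gripper, so I judged it by eye.

**Two things disagreed:**
- **Landmark network:** it put the orange compartment 3–5° farther round than the peg fits (-34° to -35°). I trusted the peg fits, because both cameras agreed on them.
- **Starting position:** the turntable started about 27° off a detent, although the text says it starts in one. It clicked in correctly at the end.

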